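# Pop the sample port open

## Task

Press the larger hatch (the sample port of the wider grey instrument) down once (the round pad near its free edge shows where) so that its push-push latch lets go, then take the fingers clear and let the hatch spring up and stand open by itself. Then confirm that it stays open: give the raised hatch a light touch from above, near its free edge, without pushing it back down, and leave it standing open and untouched. Touch the hatch with the fingers only, leave the small fuse door on the other unit shut, and do not move or pick up any of the glassware or the metal sample cell.

Things in the scene. Friction and masses are not known exactly. Their poses are not given: they have to be found in the camera images.
- sample_unit: fixed grey metal instrument, 170 (x) x 190 (y) x 80 mm high; origin under its centre on the bench; own -x is its front. Its flat deck is 80 mm above the origin. In the deck lies the sample hatch, an aluminium plate 100 mm long (own x) x 70 mm wide, whose top stands 8 mm above the deck (88 mm above the bench), hinged at its far (+x) end, free end towards the front.
- sample_hatch_pad (a point): centre of the top of the black round finger pad (22 mm across, 2 mm raised) on the sample hatch, 24 mm from its free edge, 76 mm from the hinge axis; moves with the hatch; 90 mm above the bench while shut. Its own x, y, z are the hatch's: z is normal to the plate, -x points from hinge to free edge.
- sample_hatch_hinge (a point): middle of the sample hatch's hinge axis, at deck height; the hatch turns about its y axis
- sample_hatch (a joint): angle of the sample hatch in rad: 0 shut, -0.053 when pressed past shut (4 mm at the pad), about 0.75 popped open (pad about 48 mm higher and 27 mm nearer the hinge). Shut, it yields at 4 to 5 N on the pad (more if pressed fast), goes down 4 mm to a firm stop and trips there; it swings up as the finger withdraws, within a second. Open, it yields to 2 to 4 N on the pad and springs back.
- sample_latch (a joint): turn of the hatch's catch, a small crank inside (rad): 0 latched; 0.6 at the bottom of the press, past which it trips; about 4.0 when the hatch stands open; grows as the open hatch is pushed down again (5.25 at 0.31 rad of hatch angle), 7.5 when pressed fully down and let go again: caught shut, and not to be reopened
- power_unit: fixed grey metal power unit, narrower, 130 (x) x 120 (y) x 80 mm high; origin under its centre on the bench. Its deck has a similar but smaller hatch, the fuse door (60 x 40 mm), to be left alone.
- fuse_door (a joint): angle of the small fuse door in rad: 0 shut; it has a push-push latch too and must stay shut
- sample_cell: loose capped steel sample cell, 28 mm across, 36 mm high, standing on the sample unit's deck beside the hatch; origin under its centre
- beaker: loose glass beaker, 66 mm across, 75 mm high, on the bench; origin under its centre
- dropper_bottle: loose amber glass bottle, 44 mm across, 85 mm high, on the bench; origin under its centre
- dish: loose white ceramic dish, 70 mm across, 30 mm high, on the bench; origin under its centre
There are look-alikes about, which are no part of the job. Several things have the shape of the dropper_bottle; the one meant has the colours described above.

How it is judged:
By the outcome, as a careful person would: the job done as asked, in the order asked, and still so for the second after the job is handed in, with the robot touching nothing.
It also fails if it takes over 48 s, if anything falls off the work surface, if the arm or the gripper's body presses on something with over 40 N, if the wrist force passes 120 N, or if a joint passes its speed limit or range.

## Robot

A 6-joint arm with a two-finger parallel gripper is mounted at the origin on the work surface. World frame = base frame: x ahead of the robot, y to its left, z up, the work surface at z = 0. Lengths are in mm, angles in rad, forces in N, time in s.
With the tool pointing down it reaches from about 350 to 775 mm from the base axis. Payload 7.3 kg.
Tool frame: the origin (TCP) lies on the centre line of the jaws, within the pads' length; the fingertips stand 17 mm ahead of it and the grasp point (between the pads) lies 2 mm behind it; z points along the fingers, y is the line along which they close (so a half turn about z gives the same grasp; the last joint's range is limited). The gripper opens to 92 mm and grips with 3 to 60 N. Pads are 19 mm wide; open, the fingers measure 130 mm over their backs; the gripper's body (75 mm by 190 mm) begins 47 mm behind the grasp point.
Start: joints at [-1.348, 0.342, 1.524, -0, 1.275, -0.146], TCP at [189.283, -489.709, 243.741] pointing down, gripper open.
Joint ranges: [-2.53, 2.53], [-0.77, 2.02], [0.04, 2.7], [-1, 4.14], [0.28, 2.66], [-3.11, 3.11]. Speed limits (rad/s): [2.57, 2.57, 3.14, 3.14, 3.14, 3.14].

## Interface

Orientations are given as [roll, pitch, yaw] about the fixed x, y, z axes, in that order (R = Rz(yaw) Ry(pitch) Rx(roll)).
In Python, from plant import bot gives the robot as it stands. The module is installed in compiled form; this text tells all that it offers.
- The arm moves only by the shell command python3 -m pendant 'ROWS'. ROWS is JSON, a list of rows, each a list of 3 entries, a list of its own where there are three numbers: the shift along the world's x, y, z as a fraction of full scale, then the turn, a rotation vector about the world's x, y, z as a fraction of full scale, then the opening, from -1 (shut) to 1 (fully open), so that 0 is half open. In form: [[[tx, ty, tz], [rx, ry, rz], claw], ...]. A call has exactly 10 rows; each row shifts and turns the commanded pose from where the row before left it; what a row does not reach is not made up. Full scale, the value 1, is 30 mm for a shift and 0.12 rad for a turn. A row lasts 1/12 s, in which the tool goes at most 41.7 mm and 7.16 degrees, less where a joint would pass 70% of its speed; a pose out of reach is approached as far as the arm can. A call with a number of a shift or a turn outside -1 to 1 is refused whole. A call with a gripper value outside its range is refused whole. The fingers move at their own pace and stop on an object; the grip force is fixed at half the most. Time passes only in rows, so rows that do not move let the fingers close, or fill a call up. It gives the time, the measured TCP pose, the force, the opening and the grip force at its end, in the units of the state.
- bot.get_obs(): the state, without advancing time (a new reading comes with each control period).
- bot.capture(name): name is "side" or "top" or "wrist"; returns the picture (420x560x3 uint8, blue, green, red); there is no depth.
- bot.camera_params(name): a dict with "fovy" (degrees; the focal length in pixels is half the picture's height over the tangent of half this angle, whatever the lens; pixels are square), "cx", "cy" (the principal point, pixels), "camera_from_world" (4x4, takes a point from world to camera coordinates). Camera axes: x right, y down, z forward; pixel columns grow to the right and rows downward; lengths in mm; the calibration is good to about 2 mm. The wrist camera is an equidistant fisheye: a pixel r from the principal point sees the ray r / f radians off the axis. A picture is of the moment at which its call begins: read the wrist's pose just before it. camera_params takes no time and is no camera call; for the wrist camera it gives the pose at the moment of the call.
- bot.close_job(): hands the job in; it is judged then, once.
The state is a dict: "time": time; "joint_positions": joint angles; "dq": joint speeds; "tau": joint torques, N m; "tool_pos": TCP position; "tcp_rot": TCP orientation; "contact_force": force on the tool from outside, world axes, zero at the start; "moment": the same for the moment, N m; "grip_width": finger opening in mm; "finger_force": force on a finger pad.
Only numpy, scipy, OpenCV 4.12 (cv2) and the standard library are available. Lean on these libraries where they do the work, as an engineer would, in place of code of your own. Each camera call takes 0.05 s, during which the arm holds its last target. There are 200 camera calls.

## Working session

There is one attempt and no reset: what is moved stays moved. The work goes in short steps, Python scripts to look and compute and a shell command to move; the robot and the scene stay as the last step left them, time stands still between calls to the robot, and variables do not carry over. Pictures are saved under pics/ and viewed, at most 10 in all, crops included, and the job is handed in when it is done.

```bash
mkdir -p pics; python3 - <<'E'
from plant import bot
import cv2
for n in("top","side"):
    cv2.imwrite(f"pics/{n}0.png",bot.capture(n)); p=bot.camera_params(n); print(n,p)
o=bot.get_obs();print(o["time"],o["tool_pos"],o["tcp_rot"],o["contact_force"],o["grip_width"])
E
```

```text
top {'fovy': 48.01529721383086, 'cx': 286.38562031155976, 'cy': 212.4982350141391, 'camera_from_world': array([[ 2.81929010e-02, -9.99599163e-01,  2.58325715e-03,
        -8.66766868e+01],
       [-9.90954492e-01, -2.82881002e-02, -1.31182996e-01,
         6.01038818e+02],
       [ 1.31203488e-01,  1.13853893e-03, -9.91354805e-01,
         1.14953405e+03],
       [ 0.00000000e+00,  0.00000000e+00,  0.00000000e+00,
         1.00000000e+00]])}
side {'fovy': 49.06520049299098, 'cx': 281.43457579996164, 'cy': 212.72766935809798, 'camera_from_world': array([[ 8.84411245e-01, -4.66617266e-01,  9.22371872e-03,
        -5.57471062e+02],
       [-2.73258776e-01, -5.33745099e-01, -8.00278583e-01,
         1.73039352e+02],
       [ 3.78346919e-01,  7.05254916e-01, -5.99557430e-01,
         7.24249369e+02],
       [ 0.00000000e+00,  0.00000000e+00,  0.00000000e+00,
         1.00000000e+00]])}
0.1 [ 189.21655717 -489.36871855  243.14046708] [-3.14031161e+00 -1.91178103e-04  3.68763265e-01] [-0.28080045  0.17907687  0.52531066] 91.44948175746309
```

View pics/top0.png

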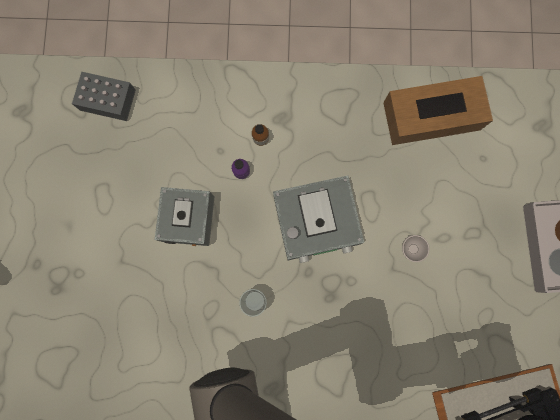

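View pics/side0.png

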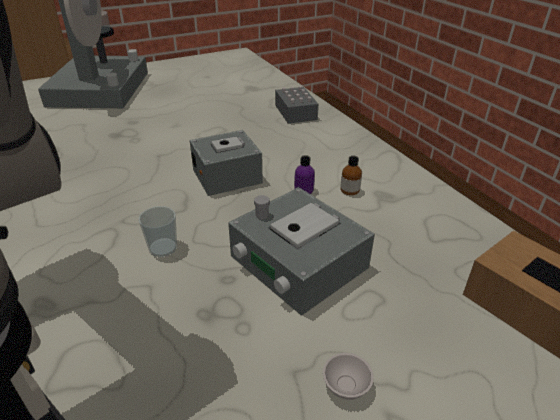

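Candidates in the top view are the wider unit with its hatch pad at about (320,223), carrying the cell and front knobs, and the narrower unit with its pad at (181,215), which is the fuse door. The wider one fits. I'll measure it and confirm with a crop.

```bash
cat > h.py <<'E'
import numpy as np
def ray(p,u,v,z):
    f=210/np.tan(np.radians(p["fovy"]/2)); M=p["camera_from_world"]; R=M[:3,:3]
    c=-R.T@M[:3,3]; d=R.T@np.array([(u-p["cx"])/f,(v-p["cy"])/f,1]); return c+d*(z-c[2])/d[2]
E
python3 - <<'E'
from plant import bot
import cv2,numpy as np
from h import ray
for n,(x0,y0,x1,y1) in {"top":(265,165,375,270),"side":(220,180,385,320)}.items():
    im=cv2.imread(f"pics/{n}0.png"); p=bot.camera_params(n); c=im[y0:y1,x0:x1]
    g=cv2.cvtColor(c,cv2.COLOR_BGR2GRAY)
    if n=="top": cv2.imwrite("pics/crop.png",cv2.resize(c,None,fx=5,fy=5,interpolation=cv2.INTER_CUBIC))
    for nm,m,z in(("pad",g<45,90),("hatch",g>165,88)):
        k,l,s,ce=cv2.connectedComponentsWithStats(m.astype(np.uint8))
        for i in range(1,k):
            if s[i,4]>30:
                print(n,nm,s[i],ce[i]+[x0,y0],ray(p,*(ce[i]+[x0,y0]),z).round(1))
                if nm=="hatch" and s[i,4]>300:
                    ct=cv2.findContours((l==i).astype(np.uint8),0,2)[0][0]
                    w=np.array([ray(p,q[0][0]+x0,q[0][1]+y0,88)[:2] for q in ct],np.float32)
                    print(" rect",cv2.minAreaRect(w))
E
```

```text
top hatch [ 35  30  35  39 671] [316.90312966 215.02235469] [ 592.8 -143.6   88. ]
 rect ((599.7310791015625, -144.0496826171875), (95.03219604492188, 65.7198257446289), 13.783555030822754)
side pad [ 75   0  19  14 185] [304.71891892 184.70810811] [656.1 -45.5  90. ]
side pad [68 44 12  7 66] [293.48484848 227.10606061] [ 573.4 -150.    90. ]
side pad [ 31  73  24  27 222] [262.71621622 266.43243243] [ 484.8 -212.8   90. ]
```

View pics/crop.png

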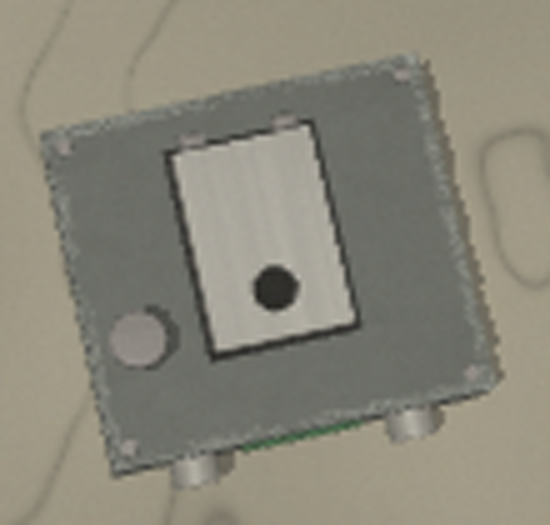

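The crop confirms it: the wide unit has the large hatch, hinges at the top end, the pad at crop (275,288), two front knobs, and the cell at (139,338). The two views agree on the pad at about (574,-150,90), with the unit yawed 0.24. I'm moving above the pad with the fingers shut.

```bash
python3 -m pendant '[[[0.64,0.565,0],[0,0,-0.053],-1],[[0.64,0.565,0],[0,0,-0.053],-1],[[0.64,0.565,0],[0,0,-0.053],-1],[[0.64,0.565,0],[0,0,-0.053],-1],[[0.64,0.565,0],[0,0,-0.053],-1],[[0.64,0.565,0],[0,0,-0.053],-1],[[0.64,0.565,0],[0,0,-0.053],-1],[[0.64,0.565,0],[0,0,-0.053],-1],[[0.64,0.565,0],[0,0,-0.053],-1],[[0.64,0.565,0],[0,0,-0.053],-1]]'
python3 -m pendant '[[[0.64,0.565,0],[0,0,-0.053],-1],[[0.64,0.565,0],[0,0,-0.053],-1],[[0.64,0.565,-0.3],[0,0,-0.053],-1],[[0.64,0.565,-0.4],[0,0,-0.053],-1],[[0.64,0.565,-0.4],[0,0,-0.053],-1],[[0.64,0.565,-0.4],[0,0,-0.053],-1],[[0.64,0.565,-0.4],[0,0,-0.053],-1],[[0.64,0.565,-0.4],[0,0,-0.053],-1],[[0.64,0.565,-0.4],[0,0,-0.053],-1],[[0.64,0.565,-0.4],[0,0,-0.053],-1]]'
python3 - <<'E'
from plant import bot
import cv2
o=bot.get_obs();print(o)
cv2.imwrite("pics/w1.png",bot.capture("wrist"));cv2.imwrite("pics/s1.png",cv2.resize(bot.capture("side")[130:330,180:400],None,fx=3,fy=3))
E
```

```text
time: 0.93
tool_pos: [382.0, -319.1, 243.4]
tcp_rot: [-3.141, 0.0, 0.305]
contact_force: [-0.6, -0.5, -0.1]
grip_width: 29.5
finger_force: 0.0
time: 1.77
tool_pos: [573.9, -149.6, 149.7]
tcp_rot: [-3.141, 0.001, 0.241]
contact_force: [0.5, -0.1, -0.1]
grip_width: 0.0
finger_force: 0.0
{'time': 1.7667, 'joint_positions': array([-3.84191083e-01,  5.50232244e-01,  1.46023829e+00, -1.50199107e-04,
        1.13203981e+00,  9.45368429e-01]), 'dq': array([ 0.47397272,  0.43379613, -0.34075814, -0.0021431 , -0.1006385 ,
        0.54762723]), 'tau': array([ -1.40620206, -54.11922812, -21.20451629,   0.14162913,
         0.15679624,  -0.71212526]), 'tool_pos': array([ 573.85995269, -149.63726023,  149.65345793]), 'tcp_rot': array([-3.14116558e+00,  8.23557973e-04,  2.41300860e-01]), 'contact_force': array([ 0.46378828, -0.10556243, -0.11051768]), 'moment': array([-0.01554224, -0.0052946 ,  0.00810328]), 'finger_force': 0.0, 'grip_width': 0.04572764148201672}
```

View pics/s1.png

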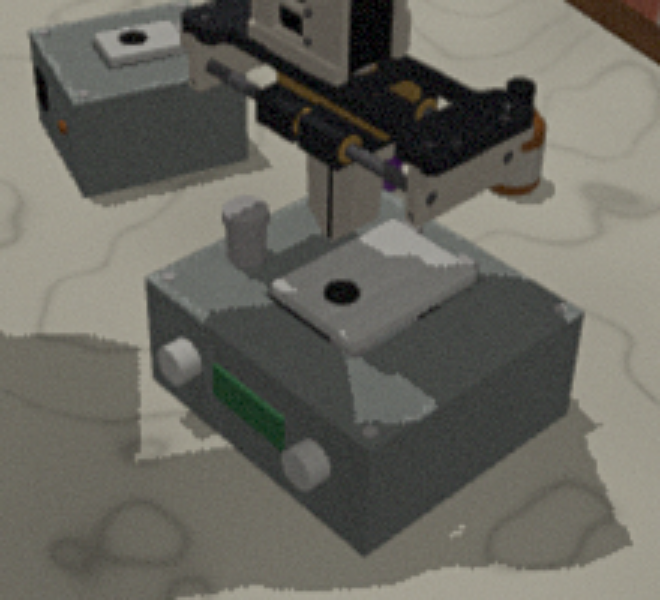

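View pics/w1.png

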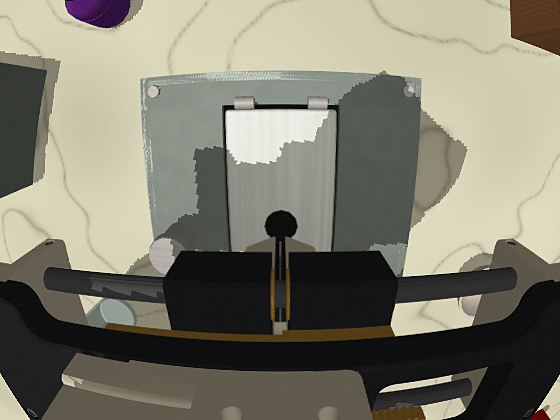

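The side view crop shows the closed fingertips at (335,232) directly above the pad at (342,292). The wrist view shows them aligned with the pad at (281,225). Descending, then a slow press.

```bash
python3 -m pendant '[[[0,0,-0.16],[0,0,0],-1],[[0,0,-0.16],[0,0,0],-1],[[0,0,-0.16],[0,0,0],-1],[[0,0,-0.16],[0,0,0],-1],[[0,0,-0.16],[0,0,0],-1],[[0,0,-0.16],[0,0,0],-1],[[0,0,-0.16],[0,0,0],-1],[[0,0,-0.16],[0,0,0],-1],[[0,0,0],[0,0,0],-1],[[0,0,0],[0,0,0],-1]]'
python3 -m pendant '[[[0,0,-0.03],[0,0,0],-1],[[0,0,-0.03],[0,0,0],-1],[[0,0,-0.03],[0,0,0],-1],[[0,0,-0.03],[0,0,0],-1],[[0,0,-0.03],[0,0,0],-1],[[0,0,-0.03],[0,0,0],-1],[[0,0,-0.03],[0,0,0],-1],[[0,0,0],[0,0,0],-1],[[0,0,0],[0,0,0],-1],[[0,0,0],[0,0,0],-1]]'
```

```text
time: 2.7
tool_pos: [573.1, -150.7, 112.0]
tcp_rot: [-3.141, 0.001, 0.242]
contact_force: [0.1, 0.2, -0.0]
grip_width: 0.6
finger_force: 0.0
time: 3.53
tool_pos: [573.2, -150.8, 106.2]
tcp_rot: [3.141, 0.0, 0.242]
contact_force: [-2.4, 0.0, 4.3]
grip_width: 0.3
finger_force: 1.9
```

Contact is at about z 107, as expected. Pressing on to the stop.

```bash
python3 -m pendant '[[[0,0,-0.03],[0,0,0],-1],[[0,0,-0.03],[0,0,0],-1],[[0,0,-0.03],[0,0,0],-1],[[0,0,-0.03],[0,0,0],-1],[[0,0,-0.03],[0,0,0],-1],[[0,0,0],[0,0,0],-1],[[0,0,0],[0,0,0],-1],[[0,0,0],[0,0,0],-1],[[0,0,0],[0,0,0],-1],[[0,0,0],[0,0,0],-1]]'
```

```text
time: 4.37
tool_pos: [573.0, -150.9, 102.9]
tcp_rot: [3.141, 0.0, 0.242]
contact_force: [-6.9, 0.4, 13.9]
grip_width: 0.3
finger_force: 6.9
```

At the firm stop with 14 N. Adding one small extra push, then withdrawing up and slightly towards the front.

```bash
python3 -m pendant '[[[0,0,-0.02],[0,0,0],-1],[[0,0,0],[0,0,0],-1],[[0,0,0.1],[0,0,0],-1],[[0,0,0.3],[0,0,0],-1],[[-0.2,-0.05,0.6],[0,0,0],-1],[[-0.4,-0.1,0.8],[0,0,0],-1],[[-0.4,-0.1,0.8],[0,0,0],-1],[[-0.4,-0.1,0.8],[0,0,0],-1],[[-0.2,-0.05,0.6],[0,0,0],-1],[[0,0,0],[0,0,0],-1]]'
python3 -m pendant '[[[0,0,0],[0,0,0],-1],[[0,0,0],[0,0,0],-1],[[0,0,0],[0,0,0],-1],[[0,0,0],[0,0,0],-1],[[0,0,0],[0,0,0],-1],[[0,0,0],[0,0,0],-1],[[0,0,0],[0,0,0],-1],[[0,0,0],[0,0,0],-1],[[0,0,0],[0,0,0],-1],[[0,0,0],[0,0,0],-1]]'
python3 - <<'E'
from plant import bot
import cv2
cv2.imwrite("pics/s2.png",cv2.resize(bot.capture("side")[130:330,180:400],None,fx=3,fy=3))
cv2.imwrite("pics/w2.png",bot.capture("wrist"))
E
```

```text
time: 5.2
tool_pos: [526.2, -163.7, 225.2]
tcp_rot: [3.137, -0.006, 0.241]
contact_force: [1.3, -0.2, 0.8]
grip_width: 0.5
finger_force: 0.0
time: 6.03
tool_pos: [525.3, -162.7, 221.0]
tcp_rot: [3.141, -0.0, 0.242]
contact_force: [0.2, -0.1, 0.2]
grip_width: 0.6
finger_force: 0.0
```

View pics/s2.png

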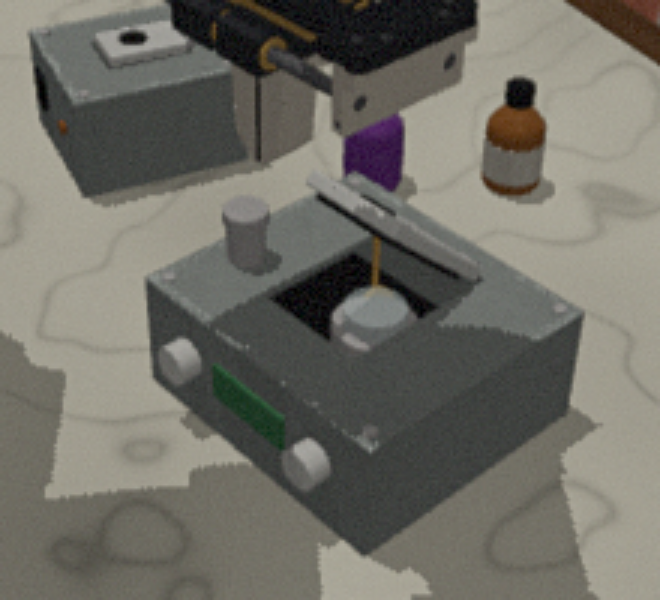

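The hatch stands open: its free edge is at crop (330,185), the port below is exposed, and the cell and fuse door are unchanged. The free edge top works out at z≈154 (TCP 171 at contact). Approaching from above.

```bash
python3 -m pendant '[[[0.26,0.065,-0.1],[0,0,0],-1],[[0.26,0.065,-0.1],[0,0,0],-1],[[0.26,0.065,-0.15],[0,0,0],-1],[[0.26,0.065,-0.15],[0,0,0],-1],[[0.26,0.065,-0.15],[0,0,0],-1],[[0.26,0.065,-0.15],[0,0,0],-1],[[0.26,0.065,-0.15],[0,0,0],-1],[[0.26,0.065,-0.15],[0,0,0],-1],[[0,0,-0.1],[0,0,0],-1],[[0,0,0],[0,0,0],-1]]'
python3 -m pendant '[[[0,0,-0.03],[0,0,0],-1],[[0,0,-0.03],[0,0,0],-1],[[0,0,-0.03],[0,0,0],-1],[[0,0,-0.03],[0,0,0],-1],[[0,0,-0.03],[0,0,0],-1],[[0,0,-0.03],[0,0,0],-1],[[0,0,0],[0,0,0],-1],[[0,0,0],[0,0,0],-1],[[0,0,0],[0,0,0],-1],[[0,0,0],[0,0,0],-1]]'
```

```text
time: 6.97
tool_pos: [587.6, -146.8, 183.8]
tcp_rot: [-3.141, 0.002, 0.242]
contact_force: [-0.0, 0.9, -0.6]
grip_width: 0.8
finger_force: 0.0
time: 7.8
tool_pos: [587.7, -147.1, 179.6]
tcp_rot: [3.141, -0.0, 0.242]
contact_force: [-0.1, -0.4, 0.5]
grip_width: 0.3
finger_force: 0.0
```

```bash
python3 -m pendant '[[[0,0,-0.05],[0,0,0],-1],[[0,0,-0.05],[0,0,0],-1],[[0,0,-0.05],[0,0,0],-1],[[0,0,-0.05],[0,0,0],-1],[[0,0,0],[0,0,0],-1],[[0,0,0],[0,0,0],-1],[[0,0,0],[0,0,0],-1],[[0,0,0],[0,0,0],-1],[[0,0,0],[0,0,0],-1],[[0,0,0],[0,0,0],-1]]'
python3 -m pendant '[[[0,0,-0.03],[0,0,0],-1],[[0,0,-0.03],[0,0,0],-1],[[0,0,-0.03],[0,0,0],-1],[[0,0,0],[0,0,0],-1],[[0,0,0],[0,0,0],-1],[[0,0,0],[0,0,0],-1],[[0,0,0],[0,0,0],-1],[[0,0,0],[0,0,0],-1],[[0,0,0],[0,0,0],-1],[[0,0,0],[0,0,0],-1]]'
```

```text
time: 8.63
tool_pos: [587.7, -147.1, 173.6]
tcp_rot: [3.141, -0.0, 0.242]
contact_force: [0.6, -0.0, 0.4]
grip_width: 0.4
finger_force: 0.0
time: 9.47
tool_pos: [587.7, -147.1, 170.9]
tcp_rot: [3.141, 0.0, 0.242]
contact_force: [0.5, -0.7, 0.3]
grip_width: 0.5
finger_force: 0.0
```

```bash
python3 -m pendant '[[[0,0,-0.03],[0,0,0],-1],[[0,0,-0.03],[0,0,0],-1],[[0,0,0],[0,0,0],-1],[[0,0,0],[0,0,0],-1],[[0,0,0],[0,0,0],-1],[[0,0,0],[0,0,0],-1],[[0,0,0],[0,0,0],-1],[[0,0,0],[0,0,0],-1],[[0,0,0],[0,0,0],-1],[[0,0,0],[0,0,0],-1]]'
```

```text
time: 10.3
tool_pos: [587.7, -147.2, 169.1]
tcp_rot: [3.141, 0.0, 0.242]
contact_force: [-2.8, -0.5, 4.1]
grip_width: 0.4
finger_force: 1.9
```

A clear light touch: 4 N, with the hatch barely moved. Withdrawing straight up, then away.

```bash
python3 -m pendant '[[[0,0,0.1],[0,0,0],-1],[[0,0,0.3],[0,0,0],-1],[[0,0,0.5],[0,0,0],-1],[[-0.2,-0.05,0.5],[0,0,0],-1],[[-0.5,-0.12,0.5],[0,0,0],-1],[[-0.6,-0.15,0.5],[0,0,0],-1],[[-0.6,-0.15,0.4],[0,0,0],-1],[[-0.6,-0.15,0.2],[0,0,0],-1],[[-0.3,-0.07,0],[0,0,0],-1],[[0,0,0],[0,0,0],-1]]'
python3 -m pendant '[[[0,0,0],[0,0,0],-1],[[0,0,0],[0,0,0],-1],[[0,0,0],[0,0,0],-1],[[0,0,0],[0,0,0],-1],[[0,0,0],[0,0,0],-1],[[0,0,0],[0,0,0],-1],[[0,0,0],[0,0,0],-1],[[0,0,0],[0,0,0],-1],[[0,0,0],[0,0,0],-1],[[0,0,0],[0,0,0],-1]]'
python3 - <<'E'
from plant import bot
import cv2
cv2.imwrite("pics/s3.png",cv2.resize(bot.capture("side")[130:330,180:400],None,fx=3,fy=3))
E
```

```text
time: 11.13
tool_pos: [502.8, -168.1, 259.9]
tcp_rot: [3.141, -0.001, 0.24]
contact_force: [0.4, -0.0, -0.3]
grip_width: 0.7
finger_force: 0.0
time: 11.97
tool_pos: [503.7, -167.8, 259.1]
tcp_rot: [3.141, -0.0, 0.242]
contact_force: [1.3, 0.7, -0.6]
grip_width: 0.6
finger_force: 0.0
```

View pics/s3.png

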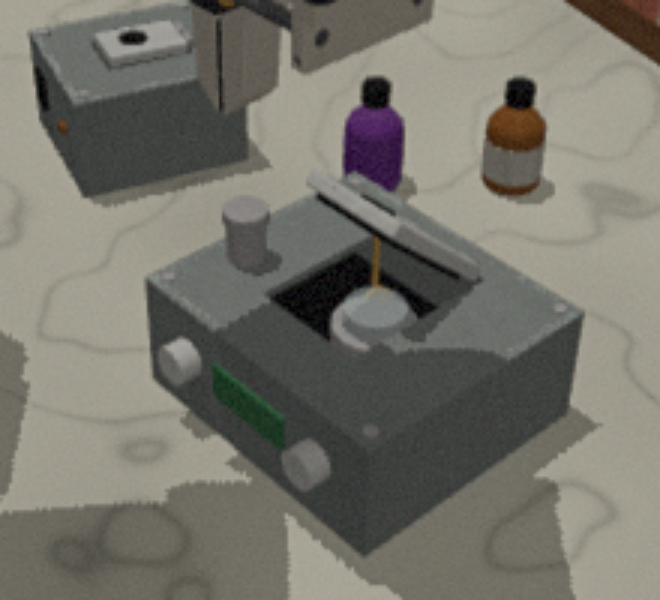

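The hatch is at the same open angle, with its edge at (330,185). The fingers are clear, the fuse door is shut and the cell hasn't moved. Handing in.

```bash
python3 -c "
from plant import bot
print(bot.close_job())"
```

```text
the job is handed in; nothing more can be done
None
```

The job is handed in at about 12 s: the sample hatch was pressed once, sprang open and stayed open after a light touch of about 4 N near its free edge, and the last picture shows the fingers clear, the fuse door shut and the sample cell unmoved; no verdict came back.

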